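# Set the indexing turntable and close its brake

### The job

Set the blue indexing turntable: push its grey bar grip round with a fingertip until the dial's red index line lines up with the black line on the yellow target clip, then push the orange brake bar fully home against the housing. Only push, with the fingertips or the outside of the fingers: do not pinch the bar grip between the fingers or lift the dial. Leave the screwdriver, the tape roll and the chuck key where they lie.

Things in the scene. Friction and masses are not known exactly. Their poses are not given: they have to be found in the camera images.
- dial (a joint): Turn of the dial about its vertical axis, rad, positive anticlockwise seen from above, no stop within a full turn either way. Friction of about 0.1 N m (some 3 N pushed 40 mm from the axis) keeps it where it is left. Across the dial's middle stands an upright bar grip 100 mm long, 22 mm thick, its top 70 mm above the table, 37 mm above the dial's face.
- dial_centre (a point): Point on the dial's axis at the height of its face, 33 mm above the table. The dial is a dark steel disc 131 mm across inside a fixed aluminium scale ring of 180 mm outer diameter (top 30 mm above the table, a black line every 10 degrees, every third one longer).
- index_tip (a point): Outer end of the red index line, at the edge of the dial's face, 65 mm from the axis. The bar grip lies along the line from here through dial_centre; the half of its top on this side carries a red strip. Its x axis points from here to the axis.
- target_line (a point): Inner end of the target line, 65 mm from the dial's axis: the index tip must come to this point (heights within 1 mm). The target is a yellow clip 16 mm wide with a black radial line, 67 to 94 mm from the axis, its top 34 mm above the table. It may sit anywhere round the ring and is fixed. Its x axis points to the dial's axis.
- dial_lift (a joint): How far the dial is pulled up off its seat, m; 0 when seated (a spring of about 6 N and its weight hold it down).
- cheek_left: One grey side face of the bar grip, 92 mm long, 34 mm high; origin on the dial's axis 14 mm above the table. With the index line pointing at the viewer, it is the face on the viewer's left. Its y axis points out of this face.
- cheek_right: The opposite grey side face of the bar grip; origin as cheek_left; its y axis points into the grip, so this face looks along -y.
- brake (a joint): Travel of the orange brake bar, m: 0 fully out, 0.020 fully home against the blue housing beside the ring. Friction of about 2.5 N keeps it where it is left. It does not alter how the dial turns.
- brake_face (a point): Centre of the brake bar's outer face, the one to push on, 27 mm above the table. The bar is 84 mm wide, 22 mm thick and stands from 13 to 41 mm above the table; the face looks along this point's +y and is pushed along -y, toward the dial's axis. The base plate (12 mm high) ends 6 mm beyond the face when the bar is fully out.
- turntable: Fixed blue base, plate 180 mm (x) by 248 mm (y), 12 mm high, from y = -90 to +158 mm; origin under the dial's axis at table height. The brake is on its +y side: housing from y = 96 to 110 mm, 110 mm wide in x, top 42 mm above the table.
- driver: Loose orange-handled screwdriver, 183 mm long, 24 mm thick, lying near the turntable; leave alone. Origin under its middle.
- tape: Loose black tape roll, 61 mm across, 18 mm high; leave alone. Origin under its middle.
- key: Loose chuck key, 75 mm by 40 mm, 18 mm high; leave alone. Origin under its middle.

How it is judged:
By the outcome, as a careful person would: the job done as asked, in the order asked, and still so for the second after the job is handed in, with the robot touching nothing.
It also fails if it takes over 64 s, if anything falls off the work surface, if the arm or the gripper's body presses on something with over 40 N, if the wrist force passes 120 N, or if a joint passes its speed limit or range.

### The arm

A 6-joint arm with a two-finger parallel gripper is mounted at the origin on a cart in front of the work surface, level with it; the furniture and walls round the work are solid. World frame = base frame: x ahead of the robot, y to its left, z up, the work surface at z = 0. Lengths are in mm, angles in rad, forces in N, time in s.
With the tool pointing down it reaches from about 400 to 825 mm from the base axis. Payload 7 kg.
Tool frame: the origin (TCP) lies at the very end of the fingers, on their centre line; the grasp point (between the pads) lies 19 mm behind it (ctrl.grip_point_offset is the distance from the TCP to the grasp point, in mm); z points along the fingers, y is the line along which they close (so a half turn about z gives the same grasp; the last joint's range is limited). The gripper opens to 85 mm and grips with 20 to 120 N. Pads are 22 mm wide; open, the fingers measure 114 mm over their backs; the gripper's body (76 mm by 85 mm) begins 54 mm behind the grasp point. The pads swing forward as they close: fully open they stand 13 mm farther back than shut.
Start: joints at [-0.821, 0.359, 0.012, 0, -1.224, -0.288], TCP at [300.725, -604.285, 231.302] pointing down, gripper open.
Joint ranges: [-3.07, 3.07], [-1.43, 2.12], [-1.02, 1.25], [-3.03, 1.67], [-3.05, -0], [-3.03, 3.03]. Speed limits (rad/s): [2.39, 2.39, 3.01, 3.14, 3.14, 3.14].

### API

Orientations are given as a rotation vector (axis times angle).
In Python, from plant import ctrl gives the robot as it stands. The module is installed in compiled form; this text tells all that it offers.
- The arm moves only by the shell command python3 -m inch 'ROWS'. ROWS is JSON, a list of rows, each an object of numbers: "fingers": the gripper command: -1 is fully open, 1 is shut, values between are in proportion; "dx", "dy", "dz": the shift along the tool's x, y, z scaled (see below); "spin": the turn about the tool's z scaled (see below). A call has 1 to 20 rows; each row is the pose to reach, as a shift and turn from the pose commanded when the call began, along the tool's axes at that moment, turning the shorter way round; what a row does not reach only later rows make up. The controller multiplies each number of a shift by 0.12 m and each number of a turn by 180 degrees. A row lasts 1/12 s, in which the tool goes at most 41.7 mm and 7.16 degrees, less where a joint would pass 70% of its speed; a pose out of reach is approached as far as the arm can. A call with a number of a shift or a turn outside -1 to 1 is refused whole. A call with a gripper value outside its range is refused whole. The fingers move at their own pace and stop on an object; the grip force is fixed at half the most. Time passes only in rows, so rows that repeat a pose let the fingers close. It gives the time, the measured TCP pose, the force, the opening and the grip force at its end, in the units of the state.
- ctrl.get_obs(): the state, without advancing time (a new reading comes with each control period).
- ctrl.capture(name): name is "scene" or "top" or "wrist"; returns a dict with "image" (480x640x3 uint8, red, green, blue), "mtx" (3x3 intrinsics, pixels), "rvec" (rotation vector, rad) and "tvec" (3), from world to camera coordinates, as OpenCV has them. Camera axes: x right, y down, z forward; pixel columns grow to the right and rows downward; lengths in mm; the calibration is good to about 2 mm. A picture is of the moment at which its call begins. There is no depth.
- ctrl.finish_job(): hands the job in; it is judged then, once.
The state is a dict: "t": time; "qpos": joint angles; "joint_velocities": joint speeds; "joint_efforts": joint torques, N m; "ee_pos": TCP position; "tool_rot": TCP orientation; "ft_force": force on the tool from outside, world axes, zero at the start; "moment": the same for the moment, N m; "finger_gap": finger opening in mm; "finger_force": force on a finger pad.
Only numpy, scipy, OpenCV 4.12 (cv2) and the standard library are available. Lean on these libraries where they do the work, as an engineer would, in place of code of your own. Each camera call takes 0.05 s, during which the arm holds its last target. There are 200 camera calls.

## Working session

There is one attempt and no reset: what is moved stays moved. The work goes in short steps, Python scripts to look and compute and a shell command to move; the robot and the scene stay as the last step left them, time stands still between calls to the robot, and variables do not carry over. Pictures are saved under pics/ and viewed, at most 13 in all, crops included, and the job is handed in when it is done.

```bash
mkdir -p pics; cat > h.py <<'E'
import numpy as np, cv2
from plant import ctrl
from scipy.spatial.transform import Rotation as R
def snap(n,f,crop=None,s=1):
    c=ctrl.capture(n); im=c["image"][:,:,::-1].copy()
    np.savez(f"pics/{f}.npz",**c)
    if crop: im=im[crop[1]:crop[3],crop[0]:crop[2]]
    im=cv2.resize(im,None,fx=s,fy=s,interpolation=cv2.INTER_CUBIC)
    cv2.imwrite(f"pics/{f}.png",im); return c
def px2w(c,uv,z):
    Rm=cv2.Rodrigues(np.array(c["rvec"],float))[0]; t=np.array(c["tvec"],float).ravel()
    o=-Rm.T@t; d=Rm.T@np.linalg.inv(c["mtx"])@np.array([uv[0],uv[1],1.])
    return o+d*(z-o[2])/d[2]
def w2px(c,p):
    return cv2.projectPoints(np.array(p,float).reshape(-1,1,3),np.array(c["rvec"],float),np.array(c["tvec"],float),np.array(c["mtx"],float),None)[0].reshape(-1,2)
E
python3 - <<'E'
from h import *
snap("top","top0"); snap("scene","scene0")
o=ctrl.get_obs(); print(o["t"],o["ee_pos"],R.from_rotvec(o["tool_rot"]).as_matrix().round(3),o["finger_gap"])
E
```

```text
0.1 [ 300.55730498 -603.91715671  230.43460837] [[-0.895 -0.445 -0.001]
 [-0.445  0.895  0.001]
 [ 0.     0.002 -1.   ]] 85.35447926393276
```

View pics/top0.png

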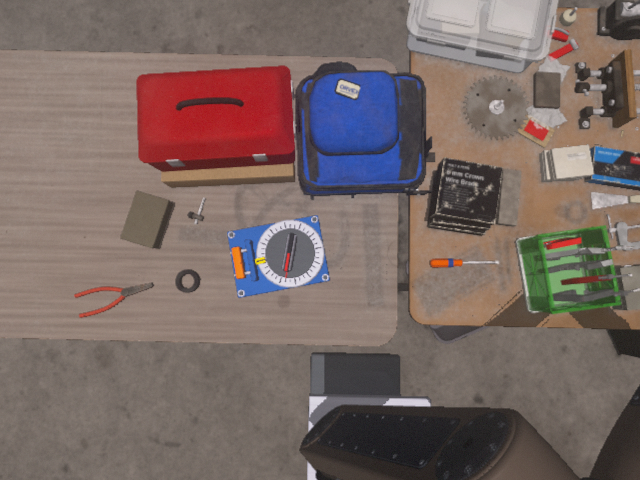

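The top view shows the turntable at about (280,255). The yellow clip is on its left at (261,261), the brake is at (238,263), and the red index points down at (287,270). I'll enlarge that area.

```bash
python3 - <<'E'
from h import *
snap("top","top1",(220,205,340,305),6.6)
c=np.load("pics/top1.npz")
for uv in [(291,254),(238,263),(188,281),(198,210)]: print(px2w(c,uv,30))
E
```

```text
[516.97355197 214.41783453  30.        ]
[490.19961169 352.60190457  30.        ]
[440.26821894 481.14498987  30.        ]
[628.27748326 464.45210835  30.        ]
```

View pics/top1.png

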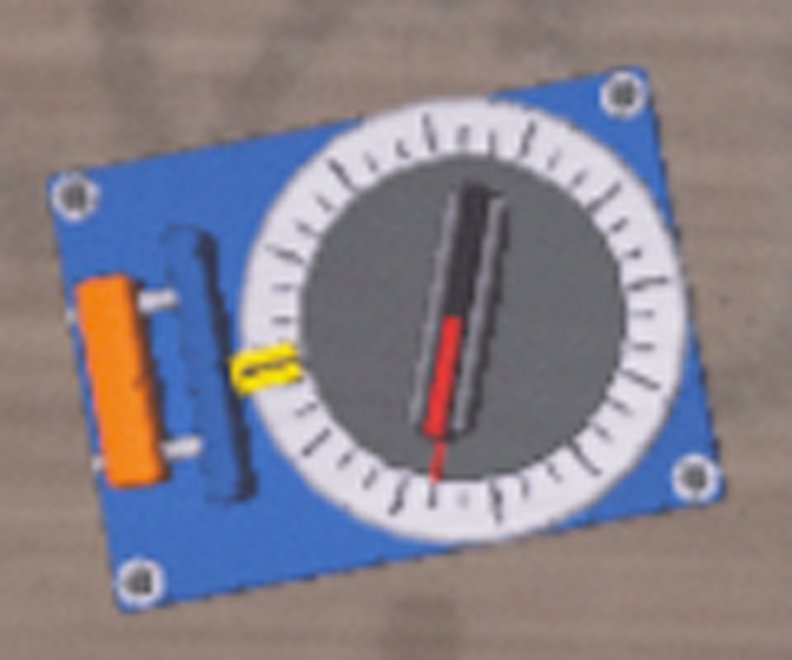

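View pics/scene0.png

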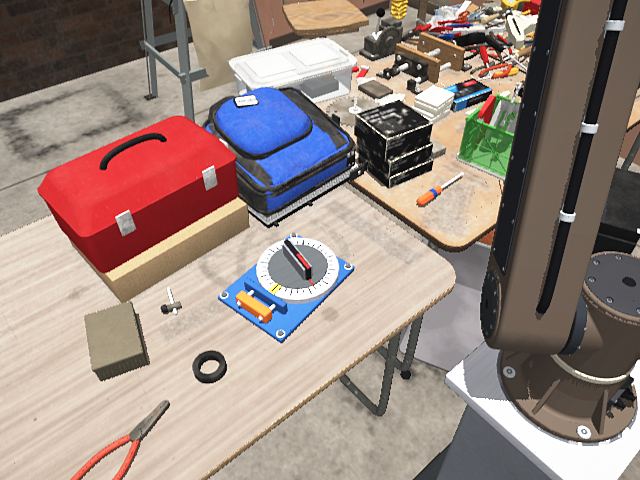

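The crop shows the ring centre at (464,320), the index tip at (436,480), the inner end of the target line at (298,363) and the brake face along the left edge, from (78,290) to (108,487). The scene view shows the area around the turntable is clear.

```bash
cat > fit.py <<'E'
from h import *
c=np.load("pics/top1.npz")
f=lambda u,v,z: px2w(c,(220+(u+.5)/6.6-.5,205+(v+.5)/6.6-.5),z)[:2]
m=np.array([[90,158],[90,-90],[-90,-90],[-90,158]])
w=np.array([f(48,173,12),f(648,68,12),f(727,495,12),f(120,613,12)])
M,_=cv2.estimateAffinePartial2D(m.astype(float),w); yaw=np.arctan2(M[1,0],M[0,0])
print("plate origin",M[:,2],"scale",np.hypot(M[0,0],M[1,0]),"yaw",np.degrees(yaw))
C=f(464,320,30); print("ring c",C)
for n,u,v,z in[("idx",436,480,33),("tgt",298,363,33),("brkTL",78,290,41),("brkBL",108,487,41)]:
    p=f(u,v,z);d=p-C;print(n,p,np.hypot(*d),np.degrees(np.arctan2(d[1],d[0])))
E
python3 fit.py
```

```text
plate origin [520.55078721 217.10108422] scale 0.9950422489105175 yaw 11.779565943223664
ring c [519.3800803  217.43838195]
idx [455.56628294 226.29933834] 64.4260605769488 172.0946615928511
tgt [500.59045472 282.46891999] 67.69062643955975 106.1158786806336
brkTL [527.0155864  369.23097403] 151.9845122474818 87.12032163231832
brkBL [449.77565362 354.12582396] 153.3891554781047 116.98625333509099
```

```bash
python3 -m inch '[{"fingers":1,"dx":-0.25,"dy":0.25},{"fingers":1,"dx":-0.5,"dy":0.5},{"fingers":1,"dx":-0.75,"dy":0.75},{"fingers":1,"dx":-1,"dy":1},{"fingers":1,"dx":-1,"dy":1},{"fingers":1,"dx":-1,"dy":1}]'
```

```text
$[0]: bad value
```

```bash
python3 -m inch '[{"fingers":1,"dx":-0.25,"dy":0.25,"dz":0,"spin":0},{"fingers":1,"dx":-0.5,"dy":0.5,"dz":0,"spin":0},{"fingers":1,"dx":-0.75,"dy":0.75,"dz":0,"spin":0},{"fingers":1,"dx":-1,"dy":1,"dz":0,"spin":0},{"fingers":1,"dx":-1,"dy":1,"dz":0,"spin":0}]'
```

```text
t: 0.57
ee_pos: [355.8, -438.6, 231.6]
tool_rot: [-0.723, 3.056, 0.001]
ft_force: [0.4, -0.6, 1.3]
finger_gap: 25.8
finger_force: 0.0
```

```bash
python3 -m inch '[{"fingers":1,"dx":-0.25,"dy":0.25,"dz":0,"spin":0},{"fingers":1,"dx":-0.5,"dy":0.5,"dz":0,"spin":0},{"fingers":1,"dx":-0.75,"dy":0.75,"dz":0,"spin":0},{"fingers":1,"dx":-1,"dy":1,"dz":0,"spin":0},{"fingers":1,"dx":-1,"dy":1,"dz":0,"spin":0}]'
python3 -m inch '[{"fingers":1,"dx":-0.25,"dy":0.25,"dz":0,"spin":0},{"fingers":1,"dx":-0.5,"dy":0.5,"dz":0,"spin":0},{"fingers":1,"dx":-0.75,"dy":0.75,"dz":0,"spin":0},{"fingers":1,"dx":-1,"dy":1,"dz":0,"spin":0},{"fingers":1,"dx":-1,"dy":1,"dz":0,"spin":0}]'
python3 -m inch '[{"fingers":1,"dx":-0.25,"dy":0.25,"dz":0,"spin":0},{"fingers":1,"dx":-0.5,"dy":0.5,"dz":0,"spin":0},{"fingers":1,"dx":-0.75,"dy":0.75,"dz":0,"spin":0},{"fingers":1,"dx":-1,"dy":1,"dz":0,"spin":0},{"fingers":1,"dx":-1,"dy":1,"dz":0,"spin":0}]'
python3 - <<'E'
from h import *
o=ctrl.get_obs(); print(o["t"],o["qpos"],o["ee_pos"]); c=snap("wrist","w0")
print(w2px(c,[[519,217,30]]), -cv2.Rodrigues(c["rvec"])[0].T@c["tvec"])
E
```

```text
t: 0.98
ee_pos: [410.1, -277.8, 231.6]
tool_rot: [-0.725, 3.055, 0.001]
ft_force: [-0.2, -0.1, -0.8]
finger_gap: 0.1
finger_force: 0.0
t: 1.4
ee_pos: [464.4, -116.9, 231.5]
tool_rot: [-0.725, 3.055, 0.001]
ft_force: [0.2, 0.0, 0.5]
finger_gap: -0.1
finger_force: 0.0
t: 1.82
ee_pos: [518.6, 44.2, 231.1]
tool_rot: [-0.724, 3.056, 0.0]
ft_force: [0.1, 0.5, 0.2]
finger_gap: 0.2
finger_force: 0.0
1.8167 [ 4.62388640e-01  1.03033059e-01 -3.25998704e-01  1.25911154e-06
 -1.14086672e+00 -1.56779234e+00] [518.5500786   44.15483888 231.0567563 ]
[[484.92913691 283.2443395 ]] [447.22875768   7.21507493 374.41280428]
```

View pics/w0.png

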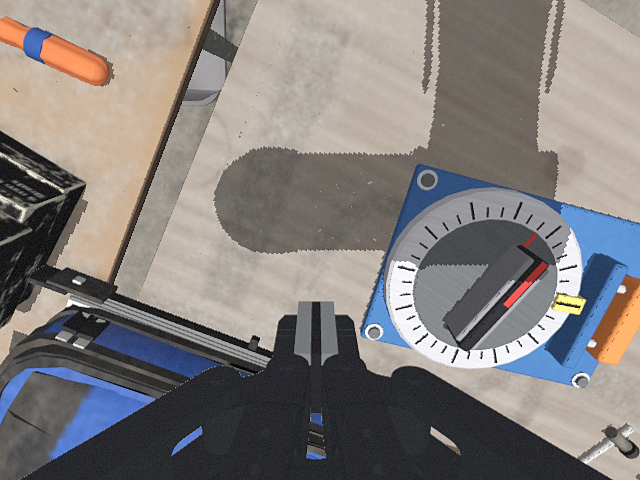

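The wrist view shows the index tip at about (534,233), the inner end of the target line at about (555,303), and the brake at right with its outer face to the lower right. Next I'll approach and spin so the tool's x axis is normal to the bar.

```bash
python3 -m inch '[{"fingers":1,"dx":-0.05,"dy":0.25,"dz":0.1,"spin":-0.035},{"fingers":1,"dx":-0.1,"dy":0.5,"dz":0.2,"spin":-0.07},{"fingers":1,"dx":-0.15,"dy":0.75,"dz":0.3,"spin":-0.105},{"fingers":1,"dx":-0.22,"dy":1,"dz":0.4,"spin":-0.14},{"fingers":1,"dx":-0.22,"dy":1,"dz":0.5,"spin":-0.175},{"fingers":1,"dx":-0.22,"dy":1,"dz":0.5,"spin":-0.21},{"fingers":1,"dx":-0.22,"dy":1,"dz":0.5,"spin":-0.25},{"fingers":1,"dx":-0.22,"dy":1,"dz":0.5,"spin":-0.28},{"fingers":1,"dx":-0.22,"dy":1,"dz":0.5,"spin":-0.31},{"fingers":1,"dx":-0.22,"dy":1,"dz":0.5,"spin":-0.31}]'
cat >> h.py <<'E'
def to(p,yawx=None):
    "print move from present pose to world p, in call units; yawx = world angle of tool x"
    o=ctrl.get_obs(); M=R.from_rotvec(o["tool_rot"]).as_matrix(); d=M.T@(np.array(p)-o["ee_pos"])/120
    a=np.degrees(np.arctan2(M[1,0],M[0,0])); print("t",round(o["t"],2),"at",np.round(o["ee_pos"],1),"xang",round(a,1),"d",d.round(3),"spin",None if yawx is None else round(-((yawx-a+180)%360-180)/180,4))
E
python3 - <<'E'
from h import *
c=snap("wrist","w1"); to([477.3,186,48],262); print(ctrl.get_obs()["qpos"].round(2) if hasattr(ctrl.get_obs()["qpos"],"round") else ctrl.get_obs()["qpos"])
E
```

```text
t: 2.7
ee_pos: [486.6, 157.6, 171.2]
tool_rot: [2.07, -2.362, -0.0]
ft_force: [-0.2, -0.1, -0.7]
finger_gap: 0.3
finger_force: 0.0
t 2.75 at [486.6 157.7 171.3] xang -97.9 d [-0.223  0.109  1.027] spin 0.0007
[ 0.7   0.14 -0.43 -0.   -1.   -0.83]
```

View pics/w1.png

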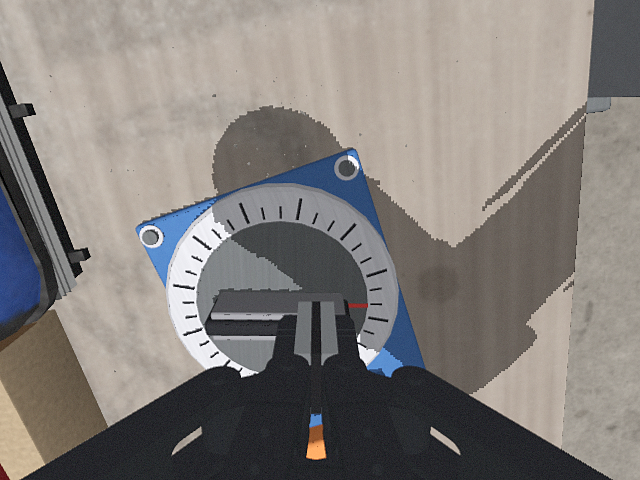

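The bar lies horizontally at row ~310 in this view, with the index end to the right at (360,306). The fingers are on its near side, so I can descend next to it.

```bash
python3 -m inch '[{"fingers":1,"dx":-0.15,"dy":0.11,"dz":0.2,"spin":0},{"fingers":1,"dx":-0.22,"dy":0.11,"dz":0.5,"spin":0},{"fingers":1,"dx":-0.22,"dy":0.11,"dz":0.75,"spin":0},{"fingers":1,"dx":-0.22,"dy":0.11,"dz":1,"spin":0},{"fingers":1,"dx":-0.22,"dy":0.11,"dz":1,"spin":0},{"fingers":1,"dx":-0.22,"dy":0.11,"dz":1,"spin":0}]'
python3 - <<'E'
from h import *
C=np.array([520,217.3]); 
# arc: bar angle phi, finger at r along bar, 22 behind
o=ctrl.get_obs(); M=R.from_rotvec(o["tool_rot"]).as_matrix(); a0=262
for phi in [172,166,160,154,148,142,136,130,124,118,114,112,110,108,106]:
    f=np.radians(phi); u=np.array([np.cos(f),np.sin(f)]); n=np.array([np.sin(f),-np.cos(f)])
    p=np.r_[C+38*u-22*n,46]; d=M.T@(p-o["ee_pos"])/120
    print(phi,p.round(1),d.round(3),round((172-phi)/180,4))
print(o["t"])
E
```

```text
t: 3.25
ee_pos: [476.6, 185.3, 50.6]
tool_rot: [2.061, -2.366, 0.001]
ft_force: [1.5, -0.0, -0.1]
finger_gap: -0.2
finger_force: 0.0
172 [479.3 200.8  46. ] [-0.131 -0.005  0.038] 0.0
166 [477.8 205.1  46. ] [-0.165  0.012  0.038] 0.0333
160 [476.8 209.6  46. ] [-0.201  0.026  0.038] 0.0667
154 [476.2 214.2  46. ] [-0.238  0.036  0.037] 0.1
148 [476.1 218.8  46. ] [-0.276  0.042  0.037] 0.1333
142 [476.5 223.4  46. ] [-0.314  0.044  0.037] 0.1667
136 [477.4 227.9  46. ] [-0.352  0.042  0.037] 0.2
130 [478.7 232.3  46. ] [-0.39   0.036  0.037] 0.2333
124 [480.5 236.5  46. ] [-0.427  0.026  0.037] 0.2667
118 [482.7 240.5  46. ] [-0.463  0.012  0.037] 0.3
114 [484.4 243.1  46. ] [-0.486  0.001  0.037] 0.3222
112 [485.4 244.3  46. ] [-0.497 -0.005  0.037] 0.3333
110 [486.3 245.5  46. ] [-0.508 -0.012  0.037] 0.3444
108 [487.3 246.6  46. ] [-0.519 -0.019  0.036] 0.3556
106 [488.4 247.8  46. ] [-0.529 -0.026  0.036] 0.3667
3.25
```

```bash
python3 -m inch '[{"fingers":1,"dx":-0.07,"dy":-0.005,"dz":0.04,"spin":0},{"fingers":1,"dx":-0.11,"dy":-0.005,"dz":0.04,"spin":0},{"fingers":1,"dx":-0.13,"dy":-0.005,"dz":0.04,"spin":0},{"fingers":1,"dx":-0.148,"dy":0.004,"dz":0.04,"spin":0.017},{"fingers":1,"dx":-0.165,"dy":0.012,"dz":0.04,"spin":0.033},{"fingers":1,"dx":-0.183,"dy":0.02,"dz":0.04,"spin":0.05},{"fingers":1,"dx":-0.201,"dy":0.026,"dz":0.04,"spin":0.067},{"fingers":1,"dx":-0.22,"dy":0.031,"dz":0.04,"spin":0.083},{"fingers":1,"dx":-0.238,"dy":0.036,"dz":0.04,"spin":0.1},{"fingers":1,"dx":-0.276,"dy":0.042,"dz":0.04,"spin":0.133},{"fingers":1,"dx":-0.314,"dy":0.044,"dz":0.04,"spin":0.167},{"fingers":1,"dx":-0.352,"dy":0.042,"dz":0.04,"spin":0.2},{"fingers":1,"dx":-0.371,"dy":0.039,"dz":0.04,"spin":0.217},{"fingers":1,"dx":-0.39,"dy":0.036,"dz":0.04,"spin":0.233},{"fingers":1,"dx":-0.41,"dy":0.031,"dz":0.04,"spin":0.25},{"fingers":1,"dx":-0.427,"dy":0.026,"dz":0.04,"spin":0.267},{"fingers":1,"dx":-0.44,"dy":0.02,"dz":0.04,"spin":0.28},{"fingers":1,"dx":-0.44,"dy":0.02,"dz":0.04,"spin":0.28}]'
python3 - <<'E'
from h import *
c=snap("wrist","w2"); to([500,230,46]); print(ctrl.get_obs()["qpos"])
E
```

```text
t: 4.75
ee_pos: [482.0, 239.5, 47.5]
tool_rot: [-0.859, 3.021, 0.001]
ft_force: [-2.5, -0.8, 1.2]
finger_gap: -0.1
finger_force: 1.1
t 4.8 at [482.  239.5  47.5] xang -148.1 d [-0.085 -0.146  0.012] spin None
[ 8.25367679e-01  3.30482413e-01 -5.15556429e-01 -7.35741419e-05
 -7.23814394e-01 -1.83939882e+00]
```

View pics/w2.png

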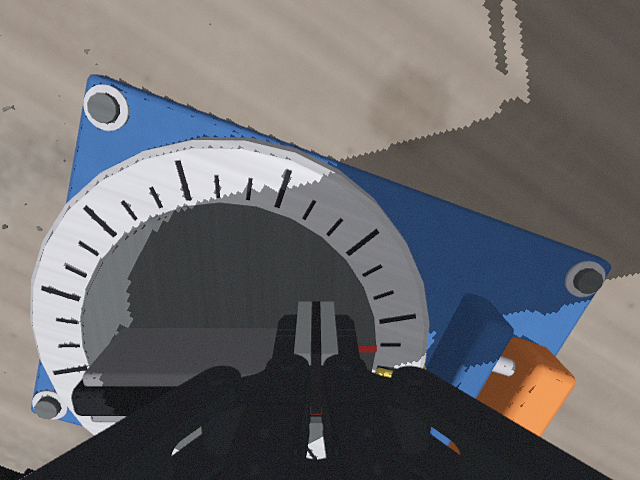

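The index tip at (368,349) is close to the clip at (384,372). I'll back off and rise so the camera is above the dial for an accurate look.

```bash
python3 -m inch '[{"fingers":1,"dx":0.08,"dy":0,"dz":0,"spin":0},{"fingers":1,"dx":0.15,"dy":0,"dz":0,"spin":0},{"fingers":1,"dx":0.15,"dy":0,"dz":-0.3,"spin":0},{"fingers":1,"dx":0.15,"dy":0,"dz":-0.6,"spin":0},{"fingers":1,"dx":-0.1,"dy":-0.1,"dz":-0.9,"spin":0},{"fingers":1,"dx":-0.4,"dy":-0.2,"dz":-1,"spin":0},{"fingers":1,"dx":-0.7,"dy":-0.32,"dz":-1,"spin":0},{"fingers":1,"dx":-0.93,"dy":-0.32,"dz":-1,"spin":0},{"fingers":1,"dx":-0.93,"dy":-0.32,"dz":-1,"spin":0},{"fingers":1,"dx":-0.93,"dy":-0.32,"dz":-1,"spin":0}]'
python3 - <<'E'
from h import *
c=snap("wrist","w3"); print(w2px(c,[[520,217.3,33]]))
E
```

```text
t: 5.63
ee_pos: [597.1, 265.2, 165.5]
tool_rot: [0.861, -3.02, 0.0]
ft_force: [-0.4, 0.2, -0.0]
finger_gap: 0.1
finger_force: 0.0
[[317.17532854  83.96660232]]
```

View pics/w3.png

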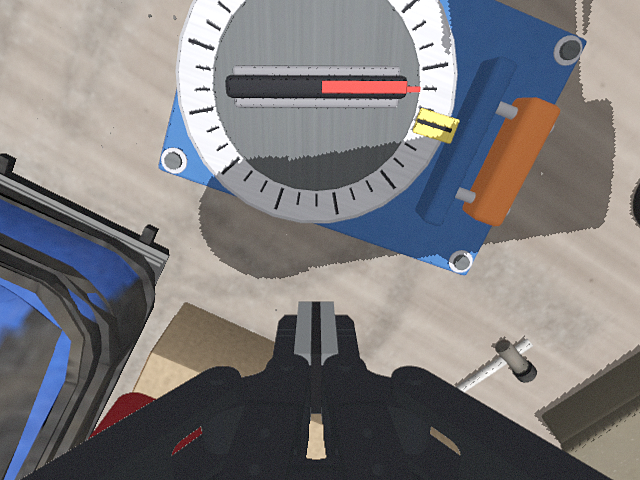

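There is a clear view now: the bar is horizontal, the index tip is at about (419,90), and the clip's line runs about (416,121) to (453,128). I'll enlarge it.

```bash
python3 - <<'E'
from h import *
c=np.load("pics/w3.npz"); im=c["image"][:,:,::-1]
cv2.imwrite("pics/w3c.png",cv2.resize(im[70:145,380:475],None,fx=8,fy=8,interpolation=cv2.INTER_CUBIC))
E
```

```text
(no output)
```

View pics/w3c.png

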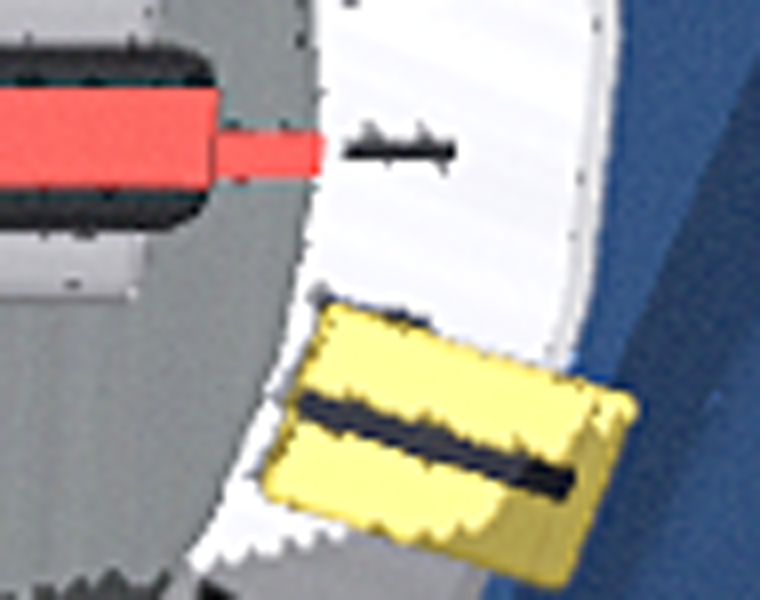

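Crop pixels: index tip (322,155), index line inner end (215,153), target line from (302,404) to (573,480), and dial edge points (317,80), (303,270), (268,400), (195,550).

```bash
cat > meas.py <<'E'
from h import *
from scipy.optimize import least_squares
def ang(c,crop,s,tip,inn,t0,t1,edge,zt=34,extra=[]):
    f=lambda p,z: px2w(c,(crop[0]+(p[0]+.5)/s-.5,crop[1]+(p[1]+.5)/s-.5),z)[:2]
    E=np.array([f(p,33) for p in edge]+[px2w(c,p,33)[:2] for p in extra])
    r=least_squares(lambda q:np.hypot(*(E-q[:2]).T)-q[2],[520,217,65]); C=r.x[:2]
    print("C",r.x,"res",r.fun.round(2))
    A=lambda d:np.degrees(np.arctan2(d[1],d[0]))
    ti,ii,a,b=f(tip,33),f(inn,33),f(t0,zt),f(t1,zt)
    print("idx",A(ti-C),np.hypot(*(ti-C)),"line",A(ti-ii)," tgt in",A(a-C),np.hypot(*(a-C)),"out",A(b-C),np.hypot(*(b-C)),"line",A(b-a))
    return C
E
python3 - <<'E'
from meas import *
c=np.load("pics/w3.npz")
ang(c,(380,70),8,(322,155),(215,153),(302,404),(573,480),[(317,80),(303,270),(268,400),(195,550)],extra=[(214,85),(316,190),(270,178),(360,178)])
to([520,217,60])
E
```

```text
C [522.32138117 218.36714388  64.67142648] res [-0.27  0.17  0.33  0.16 -0.11  0.31  0.21 -0.8 ]
idx 121.46709766014054 65.03734522263811 line 120.813280483765  tgt in 105.27578640092176 67.49510738150099 out 105.72477730167245 90.65011508225867 line 107.0331940271517
t 5.68 at [596.3 264.9 165.8] xang -148.1 d [ 0.749 -0.004  0.883] spin None
```

```bash
cat > path.py <<'E'
from h import *
import sys
def path(C,phi0,phis,gap,z=47,r=38,h=22):
    "approach at phi0 with gap, then push through phis; tool x to be at phi+90"
    o=ctrl.get_obs(); M=R.from_rotvec(o["tool_rot"]).as_matrix(); a=np.degrees(np.arctan2(M[1,0],M[0,0]))
    for phi,g in [(phi0,gap)]+[(p,0) for p in phis]:
        f=np.radians(phi); u=np.array([np.cos(f),np.sin(f)]); n=np.array([np.sin(f),-np.cos(f)])
        p=np.r_[C+r*u-(h+g)*n,z]; d=M.T@(p-o["ee_pos"])/120
        print(phi,d.round(3),round(-((phi+90-a+180)%360-180)/180,4))
E
python3 - <<'E'
from path import *
path(np.array([521,217.8]),121.5,[121.5,118,115,112,109,108],10)
E
```

```text
121.5 [1.003 0.316 0.991] 0.002
121.5 [0.92  0.315 0.991] 0.002
118 [0.9   0.326 0.991] 0.0214
115 [0.883 0.334 0.991] 0.0381
112 [0.865 0.341 0.991] 0.0548
109 [0.847 0.347 0.991] 0.0714
108 [0.841 0.349 0.991] 0.077
```

```bash
python3 -m inch '[{"fingers":1,"dx":0.3,"dy":0.15,"dz":0,"spin":0},{"fingers":1,"dx":0.6,"dy":0.316,"dz":0,"spin":0},{"fingers":1,"dx":0.9,"dy":0.316,"dz":0,"spin":0},{"fingers":1,"dx":1,"dy":0.316,"dz":0.1,"spin":0},{"fingers":1,"dx":1,"dy":0.316,"dz":0.3,"spin":0},{"fingers":1,"dx":1,"dy":0.316,"dz":0.6,"spin":0},{"fingers":1,"dx":1,"dy":0.316,"dz":0.9,"spin":0},{"fingers":1,"dx":1,"dy":0.316,"dz":0.99,"spin":0},{"fingers":1,"dx":0.96,"dy":0.316,"dz":0.99,"spin":0},{"fingers":1,"dx":0.92,"dy":0.315,"dz":0.99,"spin":0.002},{"fingers":1,"dx":0.91,"dy":0.32,"dz":0.99,"spin":0.012},{"fingers":1,"dx":0.9,"dy":0.326,"dz":0.99,"spin":0.021},{"fingers":1,"dx":0.883,"dy":0.334,"dz":0.99,"spin":0.038},{"fingers":1,"dx":0.865,"dy":0.341,"dz":0.99,"spin":0.055},{"fingers":1,"dx":0.856,"dy":0.344,"dz":0.99,"spin":0.063},{"fingers":1,"dx":0.847,"dy":0.347,"dz":0.99,"spin":0.071},{"fingers":1,"dx":0.841,"dy":0.349,"dz":0.99,"spin":0.077},{"fingers":1,"dx":0.841,"dy":0.349,"dz":0.99,"spin":0.077}]'
python3 -m inch '[{"fingers":1,"dx":0.08,"dy":0,"dz":0,"spin":0},{"fingers":1,"dx":0.12,"dy":0,"dz":0,"spin":0},{"fingers":1,"dx":0.12,"dy":0,"dz":-0.3,"spin":0},{"fingers":1,"dx":0.12,"dy":0,"dz":-0.6,"spin":0},{"fingers":1,"dx":-0.1,"dy":-0.1,"dz":-0.9,"spin":0},{"fingers":1,"dx":-0.4,"dy":-0.2,"dz":-1,"spin":0},{"fingers":1,"dx":-0.6,"dy":-0.32,"dz":-1,"spin":0},{"fingers":1,"dx":-0.8,"dy":-0.32,"dz":-1,"spin":0},{"fingers":1,"dx":-0.8,"dy":-0.32,"dz":-1,"spin":0},{"fingers":1,"dx":-0.8,"dy":-0.32,"dz":-1,"spin":0}]'
python3 - <<'E'
from h import *
c=snap("wrist","w4"); u,v=w2px(c,[[521-18,217.8+65,33]])[0]; u0,v0=int(u-45),max(int(v-35),0); print(u0,v0)
im=c["image"][:,:,::-1]
cv2.imwrite("pics/w4c.png",cv2.resize(im[v0:v0+75,u0:u0+95],None,fx=8,fy=8,interpolation=cv2.INTER_CUBIC))
E
```

```text
t: 7.18
ee_pos: [489.3, 247.9, 49.0]
tool_rot: [-0.49, 3.102, 0.001]
ft_force: [-3.4, -1.2, 0.0]
finger_gap: 0.1
finger_force: 1.5
t: 8.02
ee_pos: [592.9, 240.8, 167.5]
tool_rot: [-0.49, 3.103, 0.0]
ft_force: [-0.3, -0.1, -0.6]
finger_gap: -0.2
finger_force: 0.0
376 78
```

View pics/w4c.png

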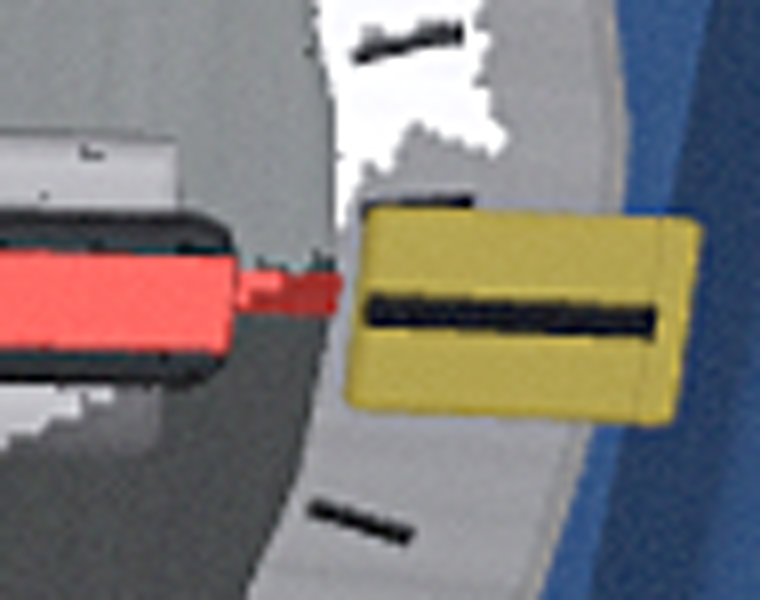

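The index tip is at crop (340,296) and the target line runs from (366,310) to (655,322). Extended to the tip, it is about 13 crop pixels below.

```bash
python3 - <<'E'
from path import *
c=np.load("pics/w4.npz")
f=lambda p,z: px2w(c,(376+(p[0]+.5)/8-.5,78+(p[1]+.5)/8-.5),z)[:2]
t,a,b=f((340,296),33),f((366,310),34),f((655,322),34)
A=lambda d:np.degrees(np.arctan2(d[1],d[0]))
print("line",A(b-a))
for C in ([520,217.3],[521,217.8],[522.3,218.4]):
    C=np.array(C); print(A(t-C),np.hypot(*(t-C)),A(a-C),np.hypot(*(a-C)),A(b-C))
o=ctrl.get_obs(); print(o["t"]); path(np.array([521,217.8]),109,[109,108,107,106,105],10)
E
```

```text
line 105.6658620394507
103.92814189328497 65.67100534105461 103.15510061475884 67.69032788034588 103.8007824962401
104.88343016027176 65.43550583527762 104.07910698531661 67.43980660449355 104.48831940743656
106.12293791313864 65.20480248297494 105.2789446927477 67.1888014911989 105.37900851181959
8.0667
109 [0.894 0.313 1.005] -0.0056
109 [0.811 0.315 1.005] -0.0056
108 [0.805 0.318 1.005] -0.0
107 [0.8   0.321 1.005] 0.0055
106 [0.794 0.324 1.005] 0.0111
105 [0.788 0.327 1.005] 0.0166
```

```bash
python3 -m inch '[{"fingers":1,"dx":0.3,"dy":0.15,"dz":0,"spin":0},{"fingers":1,"dx":0.6,"dy":0.32,"dz":0,"spin":0},{"fingers":1,"dx":0.9,"dy":0.32,"dz":0,"spin":0},{"fingers":1,"dx":0.9,"dy":0.32,"dz":0.1,"spin":0},{"fingers":1,"dx":0.9,"dy":0.32,"dz":0.4,"spin":0},{"fingers":1,"dx":0.9,"dy":0.32,"dz":0.7,"spin":0},{"fingers":1,"dx":0.9,"dy":0.32,"dz":1,"spin":0},{"fingers":1,"dx":0.86,"dy":0.32,"dz":1,"spin":0},{"fingers":1,"dx":0.83,"dy":0.32,"dz":1,"spin":0},{"fingers":1,"dx":0.815,"dy":0.32,"dz":1,"spin":0},{"fingers":1,"dx":0.805,"dy":0.32,"dz":1,"spin":0},{"fingers":1,"dx":0.8,"dy":0.32,"dz":1,"spin":0},{"fingers":1,"dx":0.795,"dy":0.32,"dz":1,"spin":0},{"fingers":1,"dx":0.795,"dy":0.32,"dz":1,"spin":0},{"fingers":1,"dx":0.795,"dy":0.32,"dz":1,"spin":0}]'
python3 -m inch '[{"fingers":1,"dx":0.08,"dy":0,"dz":0,"spin":0},{"fingers":1,"dx":0.12,"dy":0,"dz":0,"spin":0},{"fingers":1,"dx":0.12,"dy":0,"dz":-0.3,"spin":0},{"fingers":1,"dx":0.12,"dy":0,"dz":-0.6,"spin":0},{"fingers":1,"dx":-0.1,"dy":-0.1,"dz":-0.9,"spin":0},{"fingers":1,"dx":-0.4,"dy":-0.2,"dz":-1,"spin":0},{"fingers":1,"dx":-0.6,"dy":-0.32,"dz":-1,"spin":0},{"fingers":1,"dx":-0.8,"dy":-0.32,"dz":-1,"spin":0},{"fingers":1,"dx":-0.8,"dy":-0.32,"dz":-1,"spin":0},{"fingers":1,"dx":-0.8,"dy":-0.32,"dz":-1,"spin":0}]'
python3 - <<'E'
from h import *
c=snap("wrist","w5"); u0,v0=376,78
im=c["image"][:,:,::-1]
cv2.imwrite("pics/w5c.png",cv2.resize(im[v0:v0+75,u0:u0+95],None,fx=8,fy=8,interpolation=cv2.INTER_CUBIC))
E
```

```text
t: 9.32
ee_pos: [490.0, 248.0, 48.5]
tool_rot: [-0.491, 3.102, 0.001]
ft_force: [-2.2, 1.4, 1.2]
finger_gap: 0.1
finger_force: 1.1
t: 10.15
ee_pos: [593.2, 240.6, 166.8]
tool_rot: [0.489, -3.102, 0.001]
ft_force: [-0.3, 0.6, -0.8]
finger_gap: 0.2
finger_force: 0.0
```

View pics/w5c.png

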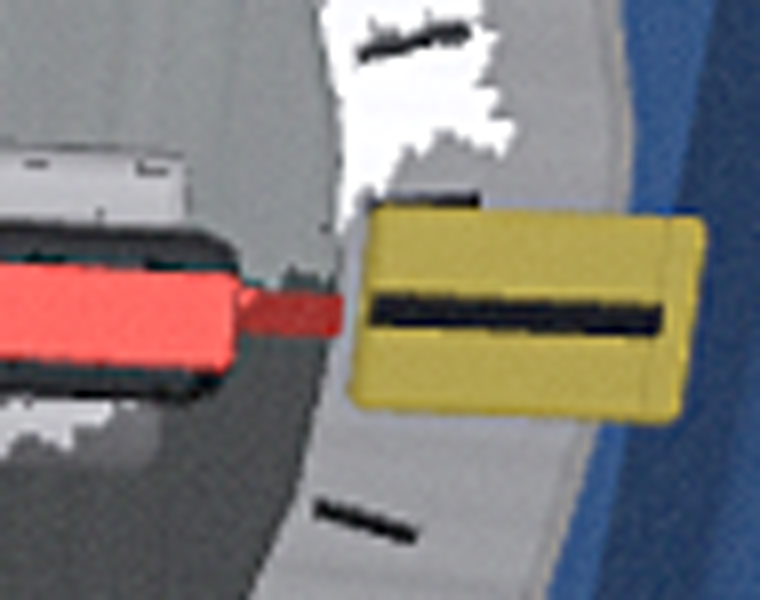

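Index tip at (342,314), target line from (370,310) to (660,319). This looks nearly aligned, so I'll compute it with the heights included.

```bash
python3 - <<'E'
from path import *
c=np.load("pics/w5.npz")
f=lambda p,z: px2w(c,(376+(p[0]+.5)/8-.5,78+(p[1]+.5)/8-.5),z)[:2]
t,a,b=f((342,314),33),f((370,310.5),34),f((660,320),34)
A=lambda d:np.degrees(np.arctan2(d[1],d[0]))
print("line",A(b-a))
for C in ([520,217.3],[521,217.8],[522.3,218.4]):
    C=np.array(C); print(A(t-C),np.hypot(*(t-C)),A(a-C),np.hypot(*(a-C)),A(b-C))
# brake: model face centre, out
for yaw in (11.78,):
  for C in ([520.5,217.3],[522,218]):
    y=np.radians(yaw); ey=np.array([-np.sin(y),np.cos(y)]); print("brake face out",np.array(C)+152*ey, "home",np.array(C)+132*ey, "dir", yaw+90)
f2=lambda u,v,z: px2w(c,(u,v),z)
to([520.5-152*np.sin(.2056),217.3+152*np.cos(.2056),27],281.8)
print(ctrl.get_obs()["qpos"])
E
```

```text
line 106.10933259345225
102.63678804991622 65.68105551072641 103.04719291451774 67.63920193644095 103.8349704606237
103.58721801961914 65.42093767484346 103.97151157842254 67.3866318968043 104.52307364847337
104.8223998906363 65.15827293990097 105.17191886702764 67.13298697357688 105.41446715921583
brake face out [489.46853877 366.09868418] home [493.55162577 346.51990995] dir 101.78
brake face out [490.96853877 366.79868418] home [495.05162577 347.21990995] dir 101.78
t 10.2 at [592.4 240.6 166.9] xang -162.0 d [0.492 1.26  1.166] spin -0.4658
[ 6.90375392e-01  3.47130809e-01 -1.57775692e-01 -2.11996133e-04
 -1.06707495e+00 -1.94753705e+00]
```

The index is within about 0.4° (0.4 mm) of the target, so that part is done. Now the brake: I'll move beyond its outer face with the tool's y axis along the brake direction.

```bash
python3 -m inch '[{"fingers":1,"dx":0.1,"dy":0.25,"dz":0,"spin":0},{"fingers":1,"dx":0.2,"dy":0.5,"dz":0,"spin":0.02},{"fingers":1,"dx":0.3,"dy":0.75,"dz":0,"spin":0.034},{"fingers":1,"dx":0.46,"dy":1,"dz":0,"spin":0.034},{"fingers":1,"dx":0.46,"dy":1,"dz":0,"spin":0.034},{"fingers":1,"dx":0.46,"dy":1,"dz":0,"spin":0.034}]'
python3 - <<'E'
from h import *
to([483.8,396,24],11.8+180); 
E
```

```text
t: 10.7
ee_pos: [501.0, 339.2, 168.1]
tool_rot: [-0.331, 3.124, 0.001]
ft_force: [0.6, -0.6, -0.1]
finger_gap: -0.1
finger_force: 0.0
t 10.7 at [501.  339.2 168.1] xang -167.9 d [0.041 0.493 1.201] spin 0.0017
```

```bash
python3 -m inch '[{"fingers":1,"dx":0.02,"dy":0.3,"dz":0,"spin":0},{"fingers":1,"dx":0.04,"dy":0.5,"dz":0,"spin":0},{"fingers":1,"dx":0.04,"dy":0.5,"dz":0.2,"spin":0},{"fingers":1,"dx":0.04,"dy":0.5,"dz":0.5,"spin":0},{"fingers":1,"dx":0.04,"dy":0.5,"dz":0.75,"spin":0},{"fingers":1,"dx":0.04,"dy":0.5,"dz":1,"spin":0},{"fingers":1,"dx":0.04,"dy":0.5,"dz":1,"spin":0},{"fingers":1,"dx":0.04,"dy":0.5,"dz":1,"spin":0}]'
python3 - <<'E'
from h import *
snap("wrist","w6"); to([483.8,396,24],191.8)
E
```

```text
t: 11.37
ee_pos: [485.9, 394.2, 46.8]
tool_rot: [0.325, -3.123, 0.005]
ft_force: [0.3, 0.3, 2.1]
finger_gap: 0.1
finger_force: 0.0
t 11.42 at [486.8 395.6  48.6] xang -168.1 d [0.024 0.009 0.205] spin 0.0005
```

View pics/w6.png

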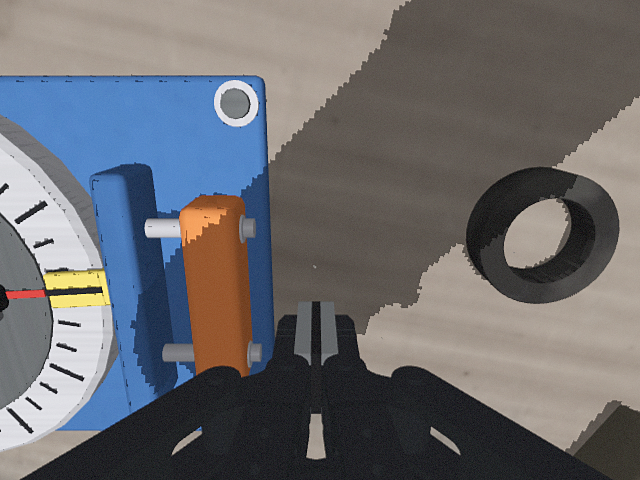

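The brake bar spans rows 200–380 at columns 182–247, with guide rods showing at (250,228) and (256,353). I'll check that the finger is centred between the rods.

```bash
python3 - <<'E'
from h import *
c=np.load("pics/w6.npz"); o=ctrl.get_obs(); M=R.from_rotvec(o["tool_rot"]).as_matrix()
for p in [(250,228),(256,353)]:
    w=px2w(c,p,27); print(w, M.T@(w-o["ee_pos"]))
for p in [(247,200)]: w=px2w(c,p,41); print(w, M.T@(w-o["ee_pos"]))
E
```

```text
[461.93216666 360.82991313  27.        ] [ 31.54413635 -28.8466889   21.65213858]
[520.91256612 372.92205751  27.        ] [-28.66222248 -29.16502209  21.67439686]
[446.8071109  359.49569252  41.        ] [ 46.61446323 -27.04306687   7.64572391]
```

```bash
python3 -m inch '[{"fingers":1,"dx":0.01,"dy":0,"dz":0.1,"spin":0},{"fingers":1,"dx":0.01,"dy":0,"dz":0.2,"spin":0},{"fingers":1,"dx":0.01,"dy":-0.05,"dz":0.2,"spin":0},{"fingers":1,"dx":0.01,"dy":-0.09,"dz":0.2,"spin":0},{"fingers":1,"dx":0.01,"dy":-0.12,"dz":0.2,"spin":0},{"fingers":1,"dx":0.01,"dy":-0.15,"dz":0.2,"spin":0},{"fingers":1,"dx":0.01,"dy":-0.18,"dz":0.2,"spin":0},{"fingers":1,"dx":0.01,"dy":-0.21,"dz":0.2,"spin":0},{"fingers":1,"dx":0.01,"dy":-0.24,"dz":0.2,"spin":0},{"fingers":1,"dx":0.01,"dy":-0.26,"dz":0.2,"spin":0},{"fingers":1,"dx":0.01,"dy":-0.28,"dz":0.2,"spin":0},{"fingers":1,"dx":0.01,"dy":-0.28,"dz":0.2,"spin":0}]'
```

```text
t: 12.42
ee_pos: [492.4, 362.5, 23.9]
tool_rot: [-0.325, 3.124, 0.001]
ft_force: [0.2, 1.7, 1.0]
finger_gap: 0.0
finger_force: 0.8
```

```bash
python3 -m inch '[{"fingers":1,"dx":0,"dy":-0.01,"dz":0,"spin":0},{"fingers":1,"dx":0,"dy":-0.02,"dz":0,"spin":0},{"fingers":1,"dx":0,"dy":-0.02,"dz":0,"spin":0}]'
python3 -m inch '[{"fingers":1,"dx":0,"dy":-0.01,"dz":0,"spin":0},{"fingers":1,"dx":0,"dy":-0.02,"dz":0,"spin":0},{"fingers":1,"dx":0,"dy":-0.02,"dz":0,"spin":0}]'
python3 -m inch '[{"fingers":1,"dx":0,"dy":-0.01,"dz":0,"spin":0},{"fingers":1,"dx":0,"dy":-0.015,"dz":0,"spin":0},{"fingers":1,"dx":0,"dy":-0.015,"dz":0,"spin":0}]'
```

```text
t: 12.67
ee_pos: [492.7, 360.9, 23.8]
tool_rot: [-0.325, 3.124, 0.001]
ft_force: [-0.1, 4.4, 1.2]
finger_gap: 0.0
finger_force: 2.1
t: 12.92
ee_pos: [492.8, 360.6, 23.9]
tool_rot: [-0.325, 3.123, 0.006]
ft_force: [-5.2, 12.0, -0.3]
finger_gap: 0.0
finger_force: 6.4
t: 13.17
ee_pos: [493.0, 360.5, 23.9]
tool_rot: [-0.326, 3.123, 0.009]
ft_force: [-8.6, 18.2, -1.6]
finger_gap: -0.2
finger_force: 9.6
```

The force rises with no further movement, at 145 mm from the axis (132 mm plus half a finger), so the brake is home. I'll back off and look.

```bash
python3 -m inch '[{"fingers":1,"dx":0,"dy":0.04,"dz":0,"spin":0},{"fingers":1,"dx":0,"dy":0.15,"dz":0,"spin":0},{"fingers":1,"dx":0,"dy":0.3,"dz":0,"spin":0},{"fingers":1,"dx":0,"dy":0.3,"dz":-0.3,"spin":0},{"fingers":1,"dx":0,"dy":0.3,"dz":-0.6,"spin":0},{"fingers":1,"dx":-0.3,"dy":0.1,"dz":-1,"spin":0},{"fingers":1,"dx":-0.6,"dy":-0.2,"dz":-1,"spin":0},{"fingers":1,"dx":-0.8,"dy":-0.5,"dz":-1,"spin":0},{"fingers":1,"dx":-0.8,"dy":-0.6,"dz":-1,"spin":0},{"fingers":1,"dx":-0.8,"dy":-0.6,"dz":-1,"spin":0},{"fingers":1,"dx":-0.8,"dy":-0.6,"dz":-1,"spin":0}]'
python3 - <<'E'
from h import *
snap("wrist","w7",(150,0,540,290),2.05)
E
```

```text
t: 14.08
ee_pos: [603.1, 304.1, 143.0]
tool_rot: [0.32, -3.124, 0.002]
ft_force: [-0.5, 0.4, 0.2]
finger_gap: 0.1
finger_force: 0.0
```

View pics/w7.png

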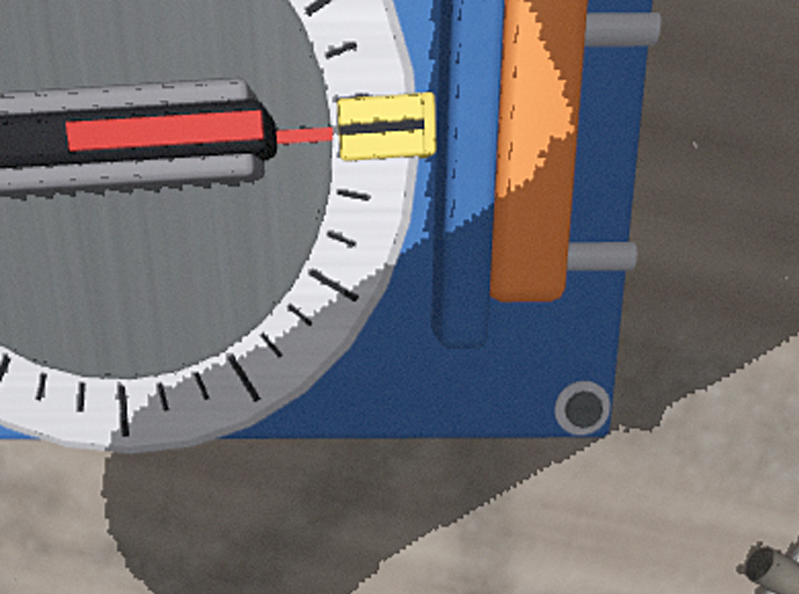

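The index line, (280,136) to (332,132), runs straight into the clip's black line, (340,129) to (424,124). The orange bar at column 500 sits flush against the blue housing.

```bash
python3 -c "
from plant import ctrl
print(ctrl.finish_job())"
```

```text
the job is handed in; nothing more can be done
None
```

The job is handed in: by pushing only, I set the dial's index about 0.4° (0.4 mm) past the target line and pushed the brake fully home. The robot was clear at about 14 s, and the screwdriver, tape roll and chuck key were not touched.

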